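Level the griddle with a spirit level

TASK

The griddle on the worktop leans to one side, so anything poured on its plate would run off. Lay the spirit level across the middle of the plate, from its left side to its right, and let go of it; turn the hand knob of the levelling foot until the bubble stands between the two lines; then press the level firmly down onto the plate and finish while still pressing it there, the bubble between its lines. Leave the other things standing where they are.

Things in the scene. Friction and masses are not known exactly. Their poses are not given: they have to be found in the camera images.
- level: grey metal pocket spirit level, black end caps, 160 long, 22 wide, 38 high, 0.3 kg, at first on the worktop, right way up. Origin: centre of its underside; x along its length, z up. The vial lies along x in a window in the top, x -26 to +26 mm. Beyond it the top is flat and solid at z 38 mm, good to press on; press evenly about the middle for a true reading. Either end may point to the foot.
- bubble (a joint): where the pale 12 mm bubble stands in the yellow-green vial: m along the level's x, 0 in the middle. The two black lines are 18 mm apart, so it is between them within 2.5 mm of the middle. It moves towards the higher end, 1 mm per mrad of slope (at most 17 mm), and takes about 2 s to come to rest.
- griddle: compact electric griddle, cold, too heavy to shove: 190 deep (x), 250 wide (y); two fixed feet under its left (+y) side, one levelling foot on a lug beyond its right (-y) side. Origin: on the worktop under the plate's middle; x points from the front panel to the splash guard at the back, y to the left, z up.
- plate (a point): middle of the flat dark cooking plate, 72 mm above the worktop; axes as the griddle's, but leaning with it. 184 (x) by 244 (y). It leans only sideways, at first 5 to 10 mrad down to the right (-y). Rims: at the back (x 90 mm) 24 mm high, at the sides (y +-120 mm) 8 mm. The rubber foot gives: 10 N on the middle lowers the right side by about 0.9 mrad.
- knob_grip (a point): middle of the levelling foot's round black hand knob, on its upright axis, 102 mm above the worktop, 175 mm right (-y) of the plate's middle; 33 mm wide for the fingers, 26 high (z 89 to 115 mm). Takes 0.06 Nm, stays where left, keeps its height. Clockwise from above raises the right side, 2.8 mrad per rad. Level is 1.8 to 3.5 rad clockwise of the start: several grasps.
- red_mug: bystander: red and cream mug, 84 across, 95 high; origin in its underside
- cereal_bowl: bystander: white cereal bowl, 140 across, 66 high; origin in its underside
- kitchen_timer: bystander: white wind-up kitchen timer, 60 across, 41 high; origin in its underside
- blue_cup: bystander: blue plastic cup, 64 across, 62 high; origin in its underside
- jar: bystander: storage jar with a grey lid, 90 across, 144 high; origin in its underside

How it is judged:
By the outcome, as a careful person would: the job done as asked, in the order asked, and still so for the second after the job is handed in, while the arm keeps its last pose, push and grip.
It also fails if it takes over 72 s, if anything falls off the work surface, if the arm or the gripper's body presses on something with over 40 N, if the wrist force passes 120 N, or if a joint passes its speed limit or range.

ROBOT

A 7-joint arm with a two-finger parallel gripper is mounted at the origin on a cart in front of the work surface, level with it; the furniture and walls round the work are solid. World frame = base frame: x ahead of the robot, y to its left, z up, the work surface at z = 0. Lengths are in m, angles in rad, forces in N, time in s.
With the tool pointing down it reaches from about 0.4 to 0.875 m from the base axis. Payload 4.4 kg.
Tool frame: the origin (TCP) lies between the finger pads; the fingertips stand 8 mm ahead of it and the grasp point (between the pads) lies 11 mm behind it (r.finger_overhang is the distance from the TCP to the fingertips, in m); x points along the fingers, y is the direction in which the jaws open and shut, and the axes are right-handed (so a half turn about x gives the same grasp; the last joint's range is limited). The gripper opens to 85 mm and grips with 20 to 120 N. Pads are 22 mm wide; open, the fingers measure 114 mm over their backs; the gripper's body (76 mm by 85 mm) begins 54 mm behind the grasp point. The pads swing forward as they close: fully open they stand 13 mm farther back than shut.
Start: joints at [-1.208, 0.628, 0.038, 1.517, -0.027, 0.996, -0.02], TCP at [0.27, 0.591, 0.239] pointing down, gripper open.
Joint ranges: [-3.06, 3.06], [-0.37, 2.12], [-1.25, 1.32], [0.18, 2.47], [-1.1, 4.24], [0.23, 1.98], [-2.94, 2.94]. Speed limits (rad/s): [2.57, 2.57, 3.14, 3.14, 3.14, 3.14, 3.14].

INTERFACE

Orientations are given as a rotation vector (axis times angle).
In Python, from rig import r gives the robot as it stands.
- The arm moves only by the tool jog_arm, never from a script. Its argument "steps" is a list of rows, each a list of 7 numbers: the shift along the tool's x, y, z as a fraction of full scale, then the turn, a rotation vector about the tool's x, y, z as a fraction of full scale, then the gripper's target within -1 to 1 (shut at 1, half-way at 0, fully open at -1). A call has exactly 10 rows; each row shifts and turns the commanded pose from where the row before left it, along the tool's axes as they then stand; what a row does not reach is not made up. Full scale, the value 1, is 4 cm for a shift and 0.12 rad for a turn. A row lasts 1/8 s, in which the tool goes at most 62.5 mm and 10.7 degrees, less where a joint would pass 70% of its speed; a pose out of reach is approached as far as the arm can. A call with a number of a shift or a turn outside -1 to 1 is refused whole. A call with a gripper value outside its range is refused whole. The fingers move at their own pace and stop on an object; "force" is the grip in N (left out, the last holds). Time passes only in rows, so rows that do not move let the fingers close, or fill a call up. It gives the time, the measured TCP pose, the force and the opening at its end, in the units of the state.
- r.get_obs(): the state, without advancing time (a new reading comes with each control period).
- r.get_image(name): name is "side" or "top" or "wrist"; returns the picture (384x512x3 uint8, red, green, blue); there is no depth.
- r.camera_params(name): a dict with "fx", "fy", "cx", "cy" (pixels), "dist" ([k1, k2, p1, p2, k3] as OpenCV has them; the pictures are not rectified), "R" (3x3) and "t" (3): a world point X has camera coordinates R X + t; the wrist camera has in their place "tool_from_camera" (4x4, takes a point from camera to tool coordinates, whose origin is the TCP and whose axes are the tool frame's). Camera axes: x right, y down, z forward; pixel columns grow to the right and rows downward; lengths in m; the calibration is good to about 2 mm. A picture is of the moment at which its call begins: read the wrist's pose just before it. camera_params takes no time and is no camera call.
- r.sign_off(): hands the job in, once; it reports no verdict.
Trained networks look in the newest picture that a camera, given by its name, has taken for a name from the list of things; names that differ only in an ending like _2 or _b are one class to them, and where a whole thing is asked for, a point or a joint stands for the part that bears it (a point fixed in the world has none). Each returns a list of dicts, best first, with "p" (0 to 1); they miss things now and then, are a little off and sometimes report something else, mostly with a low value. They report only what shows in the picture. A call takes as long as a camera call.
- r.boxes_of(name, camera): "centre" ([column, row] in pixels, amid what is visible of it).
The state is a dict: "time": time; "joint_pos": joint angles; "qvel": joint speeds; "tau": joint torques, N m; "tool_pos": TCP position; "eef_rot": TCP orientation; "force": force on the tool from outside, world axes, zero at the start; "moment": the same for the moment, N m; "grip_width": finger opening in m.
Only numpy, scipy, OpenCV 4.12 (cv2) and the standard library are available. Lean on these libraries where they do the work, as an engineer would, in place of code of your own. Each camera call takes 0.05 s, during which the arm holds its last target. There are 200 camera calls.

## Working session

There is one attempt and no reset: what is moved stays moved. The work goes in short steps, Python scripts to look and compute and a tool call to move; the robot and the scene stay as the last step left them, time stands still between calls to the robot, and variables do not carry over. Pictures are saved under pics/ and viewed, about 8 in all and at most 12, crops included, and the job is handed in when it is done.

Besides the shell and the picture viewer there is one more tool, called after "Request:" as name(argument=value, ...), one argument or row to a line, values as JSON. jog_arm: Moves the arm, as the interface text tells. Shift numbers are shares of 4 cm and turn numbers shares of 0.12 rad, none past 1 either way. Its arguments: {"type":"object","properties":{"steps":{"type":"array"},"force":{"type":"number"}},"required":["steps"]}

```bash
ls; mkdir -p pics
python3 - <<'E'
from rig import r
import cv2,numpy as np
o=r.get_obs(); print({k:np.round(v,4).tolist() for k,v in o.items()})
ims=[]
for n in ["top","side"]:
    im=r.get_image(n); cv2.imwrite(f"pics/{n}0.png",im[:,:,::-1]); 
    p=r.camera_params(n); print(n,{k:np.round(v,4).tolist() for k,v in p.items()})
    for t in ["level","plate","knob_grip","griddle","red_mug","cereal_bowl","kitchen_timer","blue_cup","jar"]:
        print(t,[(np.round(d["centre"]).tolist(),round(d["p"],2)) for d in r.boxes_of(t,n)[:2]])
print(r.camera_params("wrist")); print(r.finger_overhang)
E
```

```text
pics
{'time': 0.0, 'joint_pos': [-1.2078, 0.6293, 0.0384, 1.5184, -0.027, 0.9963, -0.02], 'qvel': [-0.0002, 0.0026, 0.0002, 0.0005, -0.0021, 0.0012, -0.0003], 'tau': [-0.0004, -56.3417, 1.2261, -19.3448, 0.011, 0.0101, -0.0], 'tool_pos': [0.27, 0.5906, 0.2384], 'eef_rot': [0.3348, 1.5449, -0.3377], 'force': [-0.4852, -0.3859, 0.5143], 'moment': [0.0041, 0.0133, 0.0227], 'grip_width': 0.0856}
top {'fx': 350.9448, 'fy': 350.9448, 'cx': 256.384, 'cy': 194.3713, 'dist': [-0.1064, 0.0, 0.0, 0.0, 0.0], 'R': [[0.0111, -0.9998, 0.0162], [-0.9883, -0.0134, -0.1518], [0.1519, -0.0143, -0.9883]], 't': [0.0524, 0.6512, 0.9331]}
level [([192.0, 232.0], 0.83)]
plate [([291.0, 220.0], 0.82)]
knob_grip [([361.0, 223.0], 0.63)]
griddle [([294.0, 223.0], 0.8)]
red_mug [([160.0, 177.0], 0.81)]
cereal_bowl [([279.0, 144.0], 0.85)]
kitchen_timer [([317.0, 158.0], 0.53), ([160.0, 175.0], 0.48)]
blue_cup [([194.0, 177.0], 0.66), ([208.0, 147.0], 0.57)]
jar [([211.0, 148.0], 0.59)]
side {'fx': 451.9711, 'fy': 451.9711, 'cx': 254.9102, 'cy': 183.8896, 'dist': [-0.0146, 0.0, 0.0, 0.0, 0.0], 'R': [[-0.994, -0.
[... 302 characters left out ...]
[290.0, 181.0], 0.58)]
kitchen_timer [([220.0, 163.0], 0.63)]
blue_cup [([227.0, 243.0], 0.95), ([296.0, 124.0], 0.29)]
jar [([204.0, 215.0], 0.92)]
{'fx': 275.3415166565633, 'fy': 275.3415166565633, 'cx': 253.6377349924196, 'cy': 197.01026006642476, 'dist': array([-0.02794643,  0.        ,  0.        ,  0.        ,  0.        ]), 'tool_from_camera': array([[-7.12306751e-04, -3.09387824e-01,  9.50935680e-01,
        -1.34623646e-01],
       [ 9.99999739e-01, -1.05374710e-04,  7.14774856e-04,
        -2.99735141e-04],
       [-1.20938066e-04,  9.50935941e-01,  3.09387819e-01,
        -7.89726481e-02],
       [ 0.00000000e+00,  0.00000000e+00,  0.00000000e+00,
         1.00000000e+00]])}
0.008
```

```bash
cat > h.py <<'E'
import numpy as np, cv2
from rig import r
from scipy.spatial.transform import Rotation as Ro
def cam(n):
    p=r.camera_params(n); K=np.array([[p["fx"],0,p["cx"]],[0,p["fy"],p["cy"]],[0,0,1]])
    if "R" in p: R,t=np.array(p["R"]),np.array(p["t"])
    else:
        o=r.get_obs(); T=np.eye(4); T[:3,:3]=Ro.from_rotvec(o["eef_rot"]).as_matrix(); T[:3,3]=o["tool_pos"]
        C=np.linalg.inv(T@p["tool_from_camera"]); R,t=C[:3,:3],C[:3,3]
    return K,np.array(p["dist"]),R,t
def back(n,px,z,c=None):
    "pixels -> world points on the plane of height z"
    K,d,R,t=c or cam(n)
    u=cv2.undistortPoints(np.array(px,float).reshape(-1,1,2),K,d)[:,0]
    D=np.c_[u,np.ones(len(u))]@R; o=-R.T@t
    return o+D*((z-o[2])/D[:,2])[:,None]
def proj(n,X,c=None):
    K,d,R,t=c or cam(n)
    return cv2.projectPoints(np.array(X,float).reshape(-1,1,3),cv2.Rodrigues(R)[0],t,K,d)[0][:,0]
E
python3 - <<'E'
from h import *
for n,L in dict(top=dict(level=[192,232,.038],plate=[291,220,.072],knob=[361,223,.11],mug=[160,177,.06],bowl=[279,144,.05],timer=[317,158,.03],cup=[200,177,.04],jar=[211,148,.1]),
  side=dict(level=[293,261,.03],plate=[290,179,.072],knob=[300,125,.102],mug=[221,282,.05],bowl=[214,178,.04],timer=[220,163,.02],cup=[227,243,.03],jar=[204,215,.07])).items():
    for k,(u,v,z) in L.items(): print(n,k,back(n,[[u,v]],z)[0].round(3))
a=cv2.imread("pics/top0.png")[110:290,130:400]; b=cv2.imread("pics/side0.png")[90:340,150:370]
cv2.imwrite("pics/t1.png",cv2.resize(a,None,fx=2.9,fy=2.9,interpolation=2)); cv2.imwrite("pics/s1.png",cv2.resize(b,None,fx=2.4,fy=2.4,interpolation=2))
E
```

```text
top level [0.544 0.239 0.038]
top plate [ 0.578 -0.034  0.072]
top knob [ 0.569 -0.215  0.11 ]
top mug [0.694 0.331 0.06 ]
top bowl [ 0.798 -0.003  0.05 ]
top timer [ 0.763 -0.116  0.03 ]
top cup [0.7   0.222 0.04 ]
top jar [0.768 0.186 0.1  ]
side level [0.557 0.235 0.03 ]
side plate [0.577 0.003 0.072]
side knob [ 0.56  -0.211  0.102]
side mug [0.695 0.324 0.05 ]
side bowl [ 0.773 -0.023  0.04 ]
side timer [ 0.775 -0.12   0.02 ]
side cup [0.704 0.197 0.03 ]
side jar [0.761 0.155 0.07 ]
```

View pics/t1.png

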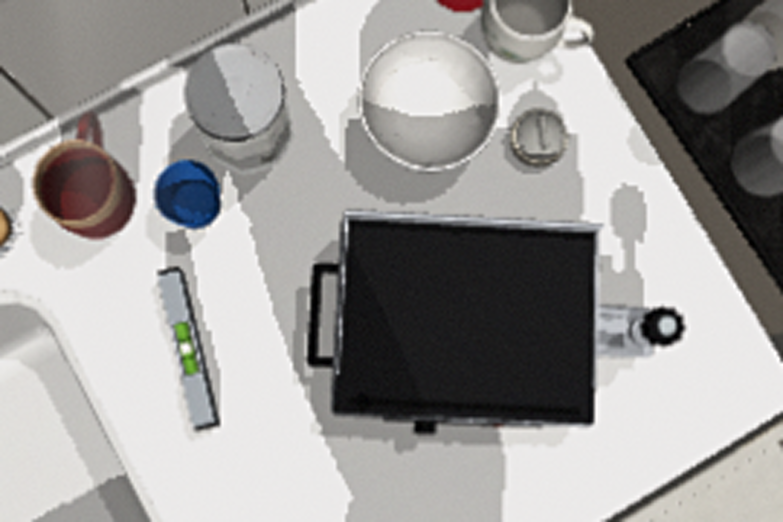

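View pics/s1.png

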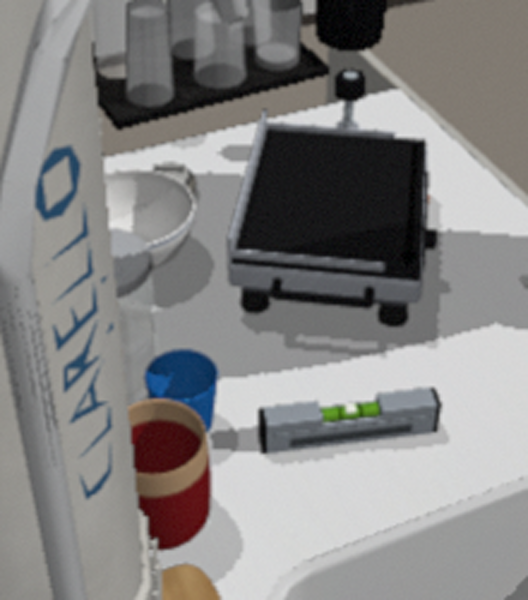

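The top view shows the level lying nearly front to back at about (186,348) in the crop. The knob centre is at (662,327), the rim corners are at (347,213), (600,230), (592,420) and (334,410), and there are no obstacles close to the level.

Run:
```python
from h import *
def t(u,v): return [130+u/2.9,110+v/2.9]
print("rim front",back("top",[t(334,410),t(592,420)],.074).round(4).tolist())
print("rim back",back("top",[t(347,213),t(600,230)],.096).round(4).tolist())
k=back("top",[t(662,327)],.115)[0]; print("knob",k.round(4))
L=back("top",[t(169,270),t(204,428),t(187,348)],.038); print("level ends/mid",L.round(4).tolist())
d=L[0]-L[1]; print("level yaw",np.arctan2(d[1],d[0]),np.linalg.norm(d))
def s(u,v): return [150+u/2.4,90+v/2.4]
S=back("side",[s(262,408),s(438,390),s(350,409)],.038); print("side level",S.round(4).tolist())
d=S[0]-S[1];print(np.arctan2(d[1],d[0]))
print("side knob top",back("side",[s(350,77)],.115).round(4))
o=r.get_obs(); print(Ro.from_rotvec(o["eef_rot"]).as_matrix().round(3))
```

```text
rim front [[0.4924, 0.089, 0.074], [0.4851, -0.1501, 0.074]]
rim back [[0.6727, 0.0795, 0.096], [0.6601, -0.1558, 0.096]]
knob [ 0.5689 -0.2059  0.115 ]
level ends/mid [[0.6247, 0.2523, 0.038], [0.4733, 0.2133, 0.038], [0.5493, 0.2321, 0.038]]
level yaw 0.2522855075246045 0.15634909224852703
side level [[0.6278, 0.247, 0.038], [0.475, 0.209, 0.038], [0.5517, 0.24, 0.038]]
0.24319065330978873
side knob top [[ 0.5723 -0.2028  0.115 ]]
[[ 0.     0.416  0.909]
 [ 0.     0.909 -0.416]
 [-1.     0.    -0.   ]]
```

```bash
cat >> h.py <<'E'
def heading(): 
    M=Ro.from_rotvec(r.get_obs()["eef_rot"]).as_matrix(); return np.arctan2(M[1,1],M[0,1])
def plan(pos,head,n):
    "straight line to pos with jaw heading head, tool down, in n equal rows: prints tool-axis rows (units of the moves)"
    o=r.get_obs(); p=np.array(o["tool_pos"]); R0=Ro.from_rotvec(o["eef_rot"])
    c,s=np.cos(head),np.sin(head); G=Ro.from_matrix(np.array([[0,c,s],[0,s,-c],[-1,0,0]]))
    w=(R0.inv()*G).as_rotvec(); d=(np.array(pos)-p)/n
    print("from",p.round(4),"head",round(heading(),3),"F",np.round(o["force"],1),"w",round(o["grip_width"],4),"t",round(o["time"],2),"j7",round(o["joint_pos"][6],2))
    for i in range(n):
        R=R0*Ro.from_rotvec(w*i/n)
        print(np.r_[R.inv().apply(d)/.04,w/n/.12].round(2).tolist())
E
python3 -c "
from h import *
plan([.55,.232,.13],1.82,10)"
```

```text
from [0.2702 0.5912 0.2393] head 1.142 F [-0.3  0.7 -0.6] w 0.0851 t 1.0 j7 -0.02
[0.27, -0.53, 1.01, -0.56, 0.0, -0.0]
[0.27, -0.59, 0.97, -0.56, 0.0, -0.0]
[0.27, -0.66, 0.93, -0.56, 0.0, -0.0]
[0.27, -0.72, 0.88, -0.56, 0.0, -0.0]
[0.27, -0.78, 0.83, -0.56, 0.0, -0.0]
[0.27, -0.83, 0.78, -0.56, 0.0, -0.0]
[0.27, -0.88, 0.72, -0.56, 0.0, -0.0]
[0.27, -0.93, 0.66, -0.56, 0.0, -0.0]
[0.27, -0.97, 0.59, -0.56, 0.0, -0.0]
[0.27, -1.01, 0.53, -0.56, 0.0, -0.0]
```

Request:
jog_arm(
  steps=[
    [0.27,-0.53,1.0,-0.56,0,0,-1],
    [0.27,-0.59,0.97,-0.56,0,0,-1],
    [0.27,-0.66,0.93,-0.56,0,0,-1],
    [0.27,-0.72,0.88,-0.56,0,0,-1],
    [0.27,-0.78,0.83,-0.56,0,0,-1],
    [0.27,-0.83,0.78,-0.56,0,0,-1],
    [0.27,-0.88,0.72,-0.56,0,0,-1],
    [0.27,-0.93,0.66,-0.56,0,0,-1],
    [0.27,-0.97,0.59,-0.56,0,0,-1],
    [0.27,-1.0,0.53,-0.56,0,0,-1],
  ],
  force=40,
)

```text
time: 2.25
tool_pos: [0.5497, 0.2305, 0.1311]
eef_rot: [-0.192, 1.562, 0.193]
force: [0.6, 0.4, -0.6]
grip_width: 0.0856
```

Run:
```python
from h import *
o=r.get_obs(); print(o["tool_pos"],heading(),o["time"])
c=cam("wrist"); im=r.get_image("wrist"); cv2.imwrite("pics/w1.png",im[:,:,::-1])
# predicted TCP axis projected on the level-top plane, for reference
print("tcp below @.038",proj("wrist",[[*o["tool_pos"][:2],.038]],c), "now",r.get_obs()["tool_pos"])
```

```text
[0.54970209 0.2305405  0.13110162] 1.8161819978962723 2.25
tcp below @.038 [[254.00736485 202.42906446]] now [0.5539164  0.22204466 0.12959526]
```

View pics/w1.png

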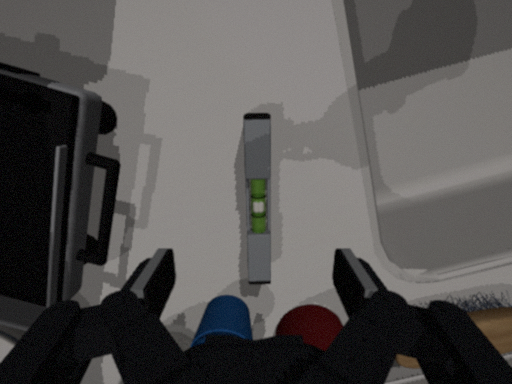

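The wrist view shows the level between the open fingers, with ends at (257.5,116) and (260,281) and the vial at (258.5,206).

Run:
```python
from h import *
# pose of the picture
p=np.array([0.54970209,0.2305405,0.13110162]); R0=Ro.from_rotvec([-0.192,1.562,0.193])
T=np.eye(4);T[:3,:3]=R0.as_matrix();T[:3,3]=p
P=r.camera_params("wrist");C=np.linalg.inv(T@P["tool_from_camera"])
K,d,_,_=cam("wrist");c=(K,d,C[:3,:3],C[:3,3])
L=back("wrist",[[257.5,116],[260,281],[258.5,206]],.038,c);print(L.round(4))
e=L[1]-L[0];yaw=np.arctan2(e[1],e[0]);m=(L[0]+L[1])/2;print("mid",m,"yaw",yaw,np.linalg.norm(e))
plan([m[0],m[1],.030],yaw+np.pi/2,6)
```

```text
[[0.4784 0.2156 0.038 ]
 [0.6264 0.2558 0.038 ]
 [0.5519 0.2352 0.038 ]]
mid [0.55242459 0.23569396 0.038     ] yaw 0.2654895354103904 0.15340383415656764
from [0.5539 0.222  0.1296] head 1.809 F [ 4.2 -4.9 -1. ] w 0.0856 t 2.3 j7 1.22
[0.41, 0.06, 0.01, -0.04, 0.0, 0.01]
[0.41, 0.06, 0.01, -0.04, 0.0, 0.01]
[0.41, 0.06, 0.01, -0.04, 0.0, 0.01]
[0.41, 0.06, 0.01, -0.04, 0.0, 0.01]
[0.41, 0.06, 0.01, -0.04, 0.0, 0.01]
[0.41, 0.06, 0.01, -0.04, 0.0, 0.01]
```

Request:
jog_arm(
  steps=[
    [0,0,0,0,0,0,-1],
    [0,0,0,0,0,0,-1],
    [0.2,0,0,0,0,0,-1],
    [0.3,0,0,0,0,0,-1],
    [0.3,0,0,0,0,0,-1],
    [0.2,0,0,0,0,0,-1],
    [0,0,0,0,0,0,-1],
    [0,0,0,0,0,0,-1],
    [0,0,0,0,0,0,-1],
    [0,0,0,0,0,0,-1],
  ],
)

```text
time: 3.55
tool_pos: [0.5489, 0.2318, 0.0916]
eef_rot: [-0.191, 1.562, 0.191]
force: [0.5, 0.6, 0.2]
grip_width: 0.0852
```

```bash
cat >> h.py <<'E'
def bubble(im,c,z,name=None):
    "green vial & bright bubble in a wrist picture"
    hsv=cv2.cvtColor(im,cv2.COLOR_RGB2HSV); g=cv2.inRange(hsv,(30,90,40),(75,255,255))
    n,lab,st,ce=cv2.connectedComponentsWithStats(cv2.dilate(g,np.ones((9,9))))
    i=1+np.argmax(st[1:,4]); print("vial box",st[i][:4],ce[i].round(1)); return st[i]
E
python3 - <<'E'
from h import *
o=r.get_obs(); c=cam("wrist"); im=r.get_image("wrist"); cv2.imwrite("pics/w2.png",im[:,:,::-1])
print(o["tool_pos"],heading()); plan(o["tool_pos"],heading(),1)
b=bubble(im,c,.038); 
g=cv2.inRange(cv2.cvtColor(im,cv2.COLOR_RGB2HSV),(30,90,40),(75,255,255)); v,u=np.nonzero(g)
print(u.min(),u.max(),v.min(),v.max())
print(back("wrist",[[ (u.min()+u.max())/2,(v.min()+v.max())/2 ]],.036,c))
cv2.imwrite("pics/w2c.png",cv2.resize(im[60:330,150:370,::-1],None,fx=2.2,fy=2.2,interpolation=2))
E
```

```text
[0.5488738  0.2317534  0.09164713] 1.8138683159760844
from [0.5488 0.2317 0.0916] head 1.814 F [ 0.  -0.1  0.4] w 0.0855 t 3.6 j7 1.2
[-0.0, 0.0, 0.0, -0.0, 0.0, -0.0]
vial box [244 189  26  71] [257.  223.3]
248 265 193 255
[[0.55242949 0.2344884  0.036     ]]
```

View pics/w2c.png

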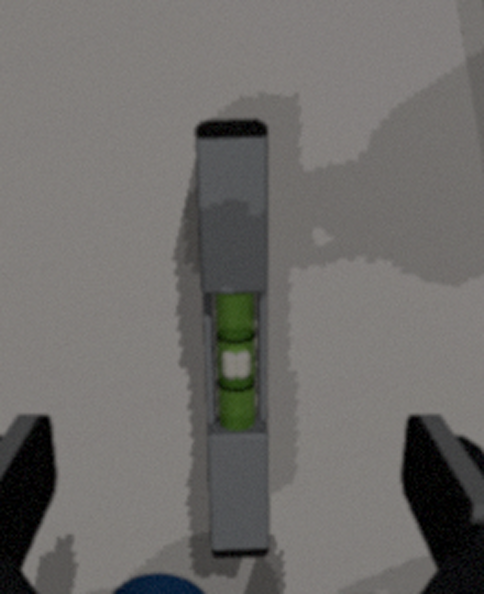

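The level's ends are at (255.5,115.5) and (259,311) in the full picture, so it lies centred and nearly parallel. A small correction, then I descend and grasp.

Request:
jog_arm(
  steps=[
    [0.3,0.05,0.1,-0.1,0,0,-1],
    [0.5,0,0,0,0,0,-1],
    [0.5,0,0,0,0,0,-1],
    [0.42,0,0,0,0,0,-1],
    [0.2,0,0,0,0,0,-1],
    [0,0,0,0,0,0,0],
    [0,0,0,0,0,0,1],
    [0,0,0,0,0,0,1],
    [0,0,0,0,0,0,1],
    [0,0,0,0,0,0,1],
  ],
  force=40,
)

```text
time: 4.85
tool_pos: [0.5525, 0.2351, 0.0153]
eef_rot: [-0.2, 1.56, 0.201]
force: [-1.4, 1.1, 5.5]
grip_width: 0.0213
```

```bash
python3 -c "
from h import *
print(r.get_obs()['grip_width'],r.get_obs()['force'])
plan([r.get_obs()['tool_pos'][0],r.get_obs()['tool_pos'][1],.15],heading(),4)"
```

```text
0.02125318346498983 [-1.42782518  1.11307063  5.48236255]
from [0.5525 0.2351 0.0153] head 1.826 F [-1.4  1.1  5.5] w 0.0213 t 4.85 j7 1.18
[-0.84, 0.0, 0.0, -0.0, 0.0, -0.0]
[-0.84, 0.0, 0.0, -0.0, 0.0, -0.0]
[-0.84, 0.0, 0.0, -0.0, 0.0, -0.0]
[-0.84, 0.0, 0.0, -0.0, 0.0, -0.0]
```

```bash
python3 -c "
from h import *
plan([.5775,-.032,r.get_obs()['tool_pos'][2]+.01],-.04,16)"
```

```text
from [0.5525 0.2351 0.0153] head 1.826 F [-1.4  1.1  5.5] w 0.0213 t 4.85 j7 1.18
[-0.02, -0.41, -0.07, 0.97, 0.0, -0.0]
[-0.02, -0.42, -0.02, 0.97, 0.0, -0.0]
[-0.02, -0.42, 0.03, 0.97, 0.0, -0.0]
[-0.02, -0.41, 0.08, 0.97, 0.0, -0.0]
[-0.02, -0.4, 0.13, 0.97, 0.0, -0.0]
[-0.02, -0.38, 0.17, 0.97, 0.0, -0.0]
[-0.02, -0.36, 0.21, 0.97, 0.0, -0.0]
[-0.02, -0.33, 0.26, 0.97, 0.0, -0.0]
[-0.02, -0.3, 0.29, 0.97, 0.0, -0.0]
[-0.02, -0.26, 0.33, 0.97, 0.0, -0.0]
[-0.02, -0.22, 0.35, 0.97, 0.0, -0.0]
[-0.02, -0.18, 0.38, 0.97, 0.0, -0.0]
[-0.02, -0.14, 0.4, 0.97, 0.0, -0.0]
[-0.02, -0.09, 0.41, 0.97, 0.0, -0.0]
[-0.02, -0.04, 0.42, 0.97, 0.0, -0.0]
[-0.02, 0.01, 0.42, 0.97, 0.0, -0.0]
```

Request:
jog_arm(
  steps=[
    [-0.6,0,0,0,0,0,1],
    [-0.95,0,0,0,0,0,1],
    [-0.95,0,0,0,0,0,1],
    [-0.25,-0.41,-0.07,0.97,0,0,1],
    [-0.02,-0.42,-0.02,0.97,0,0,1],
    [-0.02,-0.42,0.03,0.97,0,0,1],
    [-0.02,-0.41,0.08,0.97,0,0,1],
    [-0.02,-0.4,0.13,0.97,0,0,1],
    [-0.02,-0.38,0.17,0.97,0,0,1],
    [-0.02,-0.36,0.21,0.97,0,0,1],
  ],
)

```text
time: 6.1
tool_pos: [0.5622, 0.1171, 0.1287]
eef_rot: [0.441, 1.527, -0.442]
force: [-0.0, 0.0, -2.2]
grip_width: 0.0212
```

Request:
jog_arm(
  steps=[
    [-0.02,-0.33,0.26,0.97,0,0,1],
    [-0.02,-0.3,0.29,0.97,0,0,1],
    [-0.02,-0.26,0.33,0.97,0,0,1],
    [-0.02,-0.22,0.35,0.97,0,0,1],
    [-0.02,-0.18,0.38,0.97,0,0,1],
    [-0.02,-0.14,0.4,0.97,0,0,1],
    [-0.02,-0.09,0.41,0.97,0,0,1],
    [-0.02,-0.04,0.42,0.97,0,0,1],
    [-0.02,0.01,0.42,0.97,0,0,1],
    [0,0,0,0,0,0,1],
  ],
)

```text
time: 7.35
tool_pos: [0.5776, -0.034, 0.136]
eef_rot: [1.236, 1.191, -1.239]
force: [0.4, 0.3, -2.5]
grip_width: 0.0213
```

Run:
```python
from h import *
o=r.get_obs(); im=r.get_image("wrist"); t=r.get_image("top")
a=cv2.resize(im[:,:,::-1],None,fx=1,fy=1); b=cv2.resize(t[170:290,230:400,::-1],(512,361))
# brighten the dark wrist view
a=(255*(a/255.)**.5).astype(np.uint8)
cv2.imwrite("pics/w3.png",a)
plan([.5775,-.032,.0885],-.04,4)
```

```text
from [ 0.5776 -0.0315  0.136 ] head -0.034 F [-0.1  0.8 -3.7] w 0.0209 t 7.45 j7 0.27
[0.3, -0.0, 0.0, 0.01, -0.0, 0.0]
[0.3, -0.0, 0.0, 0.01, -0.0, 0.0]
[0.3, -0.0, 0.0, 0.01, -0.0, 0.0]
[0.3, -0.0, 0.0, 0.01, -0.0, 0.0]
```

View pics/w3.png

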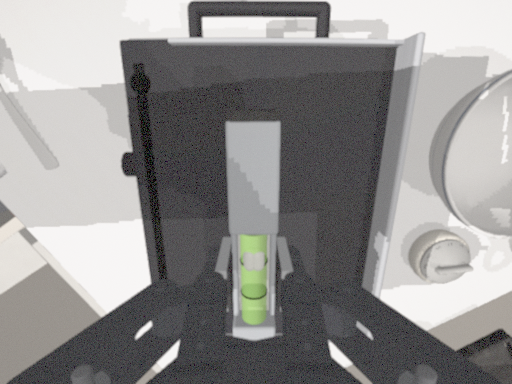

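The level is held over the plate. In the wrist view the plate's front edge lies near (143,70)–(160,280) and the back rim near (400,50)–(378,270), with the left rim at row 42. I check the centring.

Run:
```python
from h import *
c=cam("wrist")
for n,p,z in [("front inner",[[143,70],[158,270]],.072),("front outer",[[123,50],[151,270]],.072),("back base",[[399,60],[379,270]],.072),("back top",[[420,40],[388,270]],.096),("left rim",[[124,41],[400,46]],.08)]:
    print(n,back("wrist",p,z,c).round(4).tolist())
```

```text
front inner [[0.5077, 0.0744, 0.072], [0.4963, -0.0783, 0.072]]
front outer [[0.4962, 0.0871, 0.072], [0.4904, -0.0782, 0.072]]
back base [[0.6777, 0.075, 0.072], [0.681, -0.0846, 0.072]]
back top [[0.677, 0.082, 0.096], [0.6756, -0.069, 0.096]]
left rim [[0.5011, 0.0905, 0.08], [0.6735, 0.082, 0.08]]
```

Request:
jog_arm(
  steps=[
    [0.2,0.06,0,0.05,0,0,1],
    [0.3,0,0,0,0,0,1],
    [0.3,0,0,0,0,0,1],
    [0.2,0,0,0,0,0,1],
    [0.1,0,0,0,0,0,1],
    [0.06,0,0,0,0,0,1],
    [0.03,0,0,0,0,0,1],
    [0.03,0,0,0,0,0,1],
    [0,0,0,0,0,0,1],
    [0,0,0,0,0,0,1],
  ],
)

```text
time: 8.7
tool_pos: [0.5807, -0.0324, 0.0878]
eef_rot: [1.241, 1.189, -1.24]
force: [0.5, 0.7, -3.0]
grip_width: 0.0214
```

Request:
jog_arm(
  steps=[
    [0.02,0,0,0,0,0,1],
    [0.02,0,0,0,0,0,0.7],
    [0,0,0,0,0,0,0],
    [0,0,0,0,0,0,-1],
    [0,0,0,0,0,0,-1],
    [-0.1,0,0,0,0,0,-1],
    [-0.3,0,0,0,0,0,-1],
    [-0.4,0,0,0,0,0,-1],
    [-0.4,0,0,0,0,0,-1],
    [-0.4,0,0,0,0,0,-1],
  ],
)

```text
time: 9.95
tool_pos: [0.5809, -0.0324, 0.1517]
eef_rot: [1.241, 1.188, -1.24]
force: [0.3, -0.1, -0.1]
grip_width: 0.0856
```

Request:
jog_arm(
  steps=[
    [0,0,0,-0.9,0,0,-1],
    [0,0,0,-0.9,0,0,-1],
    [0,0,0,-0.9,0,0,-1],
    [0,0,0,-0.9,0,0,-1],
    [0,0,0,-0.9,0,0,-1],
    [0,0,0,-0.9,0,0,-1],
    [0,0,0,-0.9,0,0,-1],
    [0,0,0,-0.9,0,0,-1],
    [0,0,0,-0.9,0,0,0],
    [0,0,0,0,0,0,0],
  ],
)

```text
time: 11.2
tool_pos: [0.5807, -0.0327, 0.1508]
eef_rot: [0.503, 1.511, -0.503]
force: [0.2, 0.8, -0.4]
grip_width: 0.0514
```

```bash
cat >> h.py <<'E'
def rectify(name,px=6,mid=(.5807,-.0324),yaw=-.04,z=.108,hx=.1,hy=.05,gam=.6):
    "take a picture; top-down map of the level's top: columns = griddle -y (right is +), rows = -x; px pixels per mm"
    c=cam(name); im=r.get_image(name)
    if name=="wrist":
        pass
    W,H=int(2*hx*1e3*px),int(2*hy*1e3*px)
    u,v=np.meshgrid((np.arange(W)/px/1e3-hx),(hy-np.arange(H)/px/1e3))
    X=mid[0]+v*np.cos(yaw)+u*np.sin(yaw); Y=mid[1]+v*np.sin(yaw)-u*np.cos(yaw)
    P=proj(name,np.stack([X,Y,np.full_like(X,z)],-1).reshape(-1,3),c).reshape(H,W,2).astype(np.float32)
    q=cv2.remap(im,P[...,0],P[...,1],cv2.INTER_CUBIC); return (255*(q/255.)**gam).astype(np.uint8),im
E
python3 - <<'E'
from h import *
plan([.5807,-.0324,.15],1.0,1)
q,im=rectify("wrist",px=4)
cv2.imwrite("pics/r4.png",q[:,:,::-1]); cv2.imwrite("pics/w4.png",im[:,:,::-1])
t,_=rectify("top",px=4); cv2.imwrite("pics/r4t.png",np.vstack([q,t])[:,:,::-1][:600])
E
```

```text
from [ 0.5807 -0.0327  0.1508] head 0.928 F [ 0.2  0.8 -0.4] w 0.0514 t 11.2 j7 0.98
[0.02, 0.01, -0.01, -0.6, 0.0, -0.0]
```

View pics/r4.png

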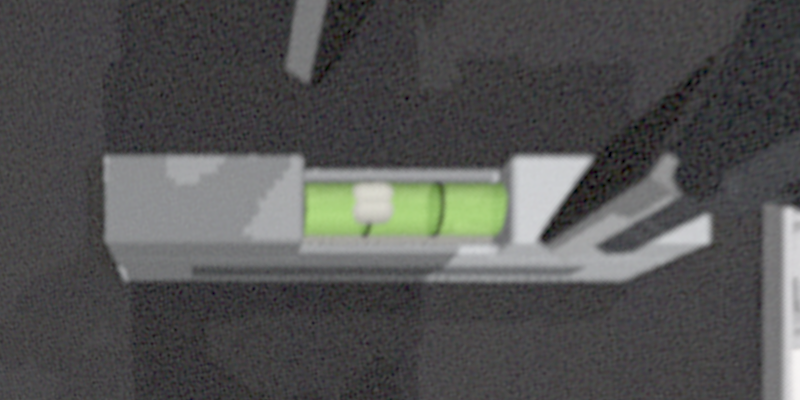

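The level sits on the plate. The lines are at columns 368 and 440 and the bubble at about 373, so it stands 7.8 mm to the left. About 3.1 rad clockwise is needed, which puts it slightly past level to allow for the press. Next is the knob.

```bash
python3 -c "
from h import *
plan([.571,-.206,.155],1.53,7)"
```

```text
from [ 0.5807 -0.0326  0.1506] head 0.927 F [0.1 0.2 0.7] w 0.0426 t 11.3 j7 0.98
[-0.02, -0.52, 0.34, -0.72, 0.0, 0.0]
[-0.02, -0.54, 0.3, -0.72, 0.0, 0.0]
[-0.02, -0.57, 0.25, -0.72, 0.0, 0.0]
[-0.02, -0.59, 0.2, -0.72, 0.0, 0.0]
[-0.02, -0.6, 0.15, -0.72, 0.0, 0.0]
[-0.02, -0.61, 0.1, -0.72, 0.0, 0.0]
[-0.02, -0.62, 0.04, -0.72, 0.0, 0.0]
```

Request:
jog_arm(
  steps=[
    [-0.02,-0.52,0.34,-0.72,0,0,-0.4],
    [-0.02,-0.54,0.3,-0.72,0,0,-0.4],
    [-0.02,-0.57,0.25,-0.72,0,0,-0.4],
    [-0.02,-0.59,0.2,-0.72,0,0,-0.4],
    [-0.02,-0.6,0.15,-0.72,0,0,-0.4],
    [-0.02,-0.61,0.1,-0.72,0,0,-0.4],
    [-0.02,-0.62,0.04,-0.72,0,0,-0.4],
    [0,0,0,0,0,0,-0.4],
    [0,0,0,0,0,0,-0.4],
    [0,0,0,0,0,0,-0.4],
  ],
)

```text
time: 12.55
tool_pos: [0.5715, -0.2042, 0.1557]
eef_rot: [0.028, 1.571, -0.027]
force: [0.1, 0.8, -0.2]
grip_width: 0.0597
```

Run:
```python
from h import *
plan([.571,-.206,.155],1.53,1)
c=cam("wrist"); im=r.get_image("wrist"); a=(255*(im/255.)**.6).astype(np.uint8); cv2.imwrite("pics/w5.png",a[:,:,::-1])
b=r.boxes_of("knob_grip","wrist"); print(b[:2])
if b: print(back("wrist",[b[0]["centre"]],.108,c))
```

```text
from [ 0.5715 -0.2042  0.1557] head 1.536 F [ 0.1  0.8 -0.2] w 0.0597 t 12.55 j7 1.71
[0.02, -0.05, -0.01, 0.05, -0.0, -0.01]
[{'centre': [244.6, 223.9], 'p': 0.62}]
[[ 0.57190795 -0.21093422  0.108     ]]
```

View pics/w5.png

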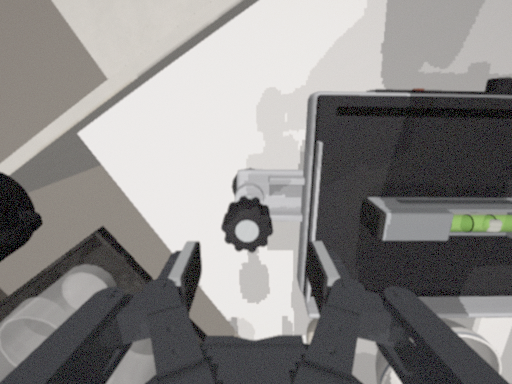

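The knob's top is centred at about (247,227), between the fingers. The bubble is visible at (493,226).

Run:
```python
from h import *
k=back("wrist",[[247,228]],.115)[0]; print(k)
plan([k[0],k[1],.094],1.53,1)
```

```text
[ 0.5719404  -0.20946365  0.115     ]
from [ 0.5715 -0.2045  0.1557] head 1.536 F [-1.3  0.6  0.7] w 0.0597 t 12.65 j7 1.71
[1.54, -0.12, 0.02, 0.05, -0.0, -0.0]
```

Request:
jog_arm(
  steps=[
    [0.2,-0.12,0,0.05,0,0,-0.4],
    [0.3,0,0,0,0,0,-0.4],
    [0.4,0,0,0,0,0,-0.4],
    [0.4,0,0,0,0,0,-0.4],
    [0.2,0,0,0,0,0,-0.4],
    [0,0,0,0,0,0,-0.1],
    [0,0,0,0,0,0,0.2],
    [0,0,0,0,0,0,1],
    [0,0,0,0,0,0,1],
    [0,0,0,0,0,0,1],
  ],
  force=40,
)

```text
time: 13.9
tool_pos: [0.5715, -0.2093, 0.0963]
eef_rot: [0.034, 1.57, -0.032]
force: [-0.2, 5.5, 4.6]
grip_width: 0.0321
```

Request:
jog_arm(
  steps=[
    [0,0,0,0.5,0,0,1],
    [0,0,0,1,0,0,1],
    [0,0,0,1,0,0,1],
    [0,0,0,1,0,0,1],
    [0,0,0,1,0,0,1],
    [0,0,0,1,0,0,1],
    [0,0,0,1,0,0,1],
    [0,0,0,1,0,0,1],
    [0,0,0,1,0,0,1],
    [0,0,0,1,0,0,1],
  ],
)

```text
time: 15.15
tool_pos: [0.5724, -0.2074, 0.0963]
eef_rot: [0.923, 1.369, -0.916]
force: [1.2, 7.6, 3.8]
grip_width: 0.0316
```

```bash
python3 -c "
from h import *
o=r.get_obs();print(heading(),o['force'],o['moment'],o['joint_pos'])"
```

```text
0.38730578437508417 [1.20692527 7.57504189 3.77715005] [ 1.79958159 -0.0736945   0.10655227] [ 0.19280182  0.75857641  0.18055177  1.75865197 -0.21396015  0.64351982
  0.88393378]
```

Request:
jog_arm(
  steps=[
    [0,0,0,1,0,0,1],
    [0,0,0,1,0,0,1],
    [0,0,0,1,0,0,1],
    [0,0,0,1,0,0,1],
    [0,0,0,1,0,0,1],
    [0,0,0,1,0,0,1],
    [0,0,0,1,0,0,1],
    [0,0,0,1,0,0,1],
    [0,0,0,1,0,0,1],
    [0,0,0,1,0,0,1],
  ],
)

```text
time: 16.4
tool_pos: [0.5745, -0.2071, 0.0964]
eef_rot: [1.783, 0.711, -1.773]
force: [5.8, 6.7, 0.5]
grip_width: 0.0317
```

Request:
jog_arm(
  steps=[
    [0,0,0,1,0,0,1],
    [0,0,0,1,0,0,1],
    [0,0,0,1,0,0,1],
    [0,0,0,1,0,0,1],
    [0,0,0,1,0,0,1],
    [0,0,0,1,0,0,1],
    [0,0,0,0.4,0,0,1],
    [0,0,0,0,0,0,1],
    [0,0,0,0,0,0,1],
    [0,0,0,0,0,0,1],
  ],
)

```text
time: 17.65
tool_pos: [0.5753, -0.2083, 0.0964]
eef_rot: [-2.224, 0.004, 2.21]
force: [8.5, 4.9, -0.4]
grip_width: 0.0317
```

Run:
```python
from h import *
o=r.get_obs();print(heading(),o['force'],o['moment'],o["joint_pos"][6])
ims=[]
for n in ("wrist","top","side"):
    c=cam(n); print(n, proj(n,[[.5807,-.0324,.106]],c))
q,im=rectify("top",px=4,hy=.025); q2,im2=rectify("side",px=4,hy=.025); q3,_=rectify("wrist",px=4,hy=.025)
cv2.imwrite("pics/r6.png",np.vstack([q,q2,q3])[:,:,::-1])
```

```text
-1.5768088881326163 [ 8.48061687  4.93739098 -0.44007254] [ 1.58484262 -1.59164857 -0.1042395 ] -0.5814054665069722
wrist [[-71.46534874 257.29166873]]
top [[291.91201592 217.92303058]]
side [[289.66559374 159.27615329]]
```

Request:
jog_arm(
  steps=[
    [0,0,0,0,0,0,0],
    [0,0,0,0,0,0,-0.4],
    [0,0,0,0,0,0,-0.4],
    [-0.4,0,0,0,0,0,-0.4],
    [-0.6,0,0,0,0,0,-0.4],
    [-0.5,0,0,0,0,0,-0.4],
    [0,-0.8,0,0,0,0,-1],
    [0,-1,0,0,0,0,-1],
    [0,-1,0,0,0,0,-1],
    [0,-0.9,0,0,0,0,-1],
  ],
)

```text
time: 19.05
tool_pos: [0.5726, -0.0612, 0.1567]
eef_rot: [-2.218, 0.009, 2.216]
force: [1.2, 0.2, -0.6]
grip_width: 0.0854
```

```bash
python3 -c "
from h import *
plan([.5805,-.034,.155],-1.61,3)"
```

```text
from [ 0.5726 -0.0612  0.1567] head -1.579 F [ 1.2  0.2 -0.6] w 0.0854 t 19.05 j7 -0.84
[0.01, -0.23, -0.06, 0.09, -0.0, 0.0]
[0.01, -0.23, -0.06, 0.09, -0.0, 0.0]
[0.01, -0.23, -0.06, 0.09, -0.0, 0.0]
```

Request:
jog_arm(
  steps=[
    [0,-0.23,-0.06,0.08,0,0,-1],
    [0,-0.23,-0.06,0.08,0,0,-1],
    [0,-0.2,-0.06,0.08,0,0,-1],
    [0,0,0,0,0,0,-1],
    [0,0,0,0,0,0,-1],
    [0,0,0,0,0,0,-1],
    [0,0,0,0,0,0,-1],
    [0,0,0,0,0,0,-1],
    [0,0,0,0,0,0,-1],
    [0,0,0,0,0,0,-1],
  ],
)

```text
time: 20.3
tool_pos: [0.5801, -0.0364, 0.1557]
eef_rot: [-2.202, 0.041, 2.202]
force: [0.6, 0.5, -0.5]
grip_width: 0.0853
```

Run:
```python
from h import *
plan([.5805,-.034,.155],-1.61,1)
q,im=rectify("wrist",px=4); cv2.imwrite("pics/r7.png",q[:,:,::-1]); cv2.imwrite("pics/w7.png",im[:,:,::-1])
```

```text
from [ 0.5801 -0.0364  0.1557] head -1.608 F [ 0.6  0.5 -0.5] w 0.0853 t 20.3 j7 -0.91
[0.02, -0.06, -0.01, 0.01, -0.0, 0.0]
```

View pics/r7.png

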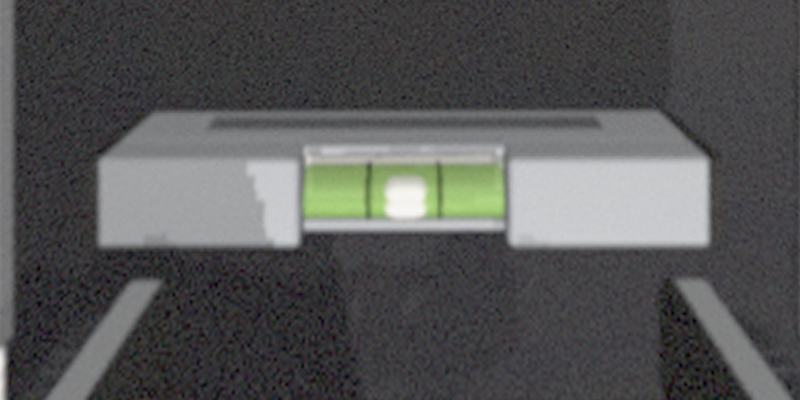

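The bubble is at 406 and the lines at 369 and 440, so it stands about +0.4 mm. It is settled and between the lines. Now I press with the open fingers straddling the window.

Request:
jog_arm(
  steps=[
    [0.2,-0.07,0,0,0,0,-1],
    [0.3,0,0,0,0,0,-1],
    [0.25,0,0,0,0,0,-1],
    [0.1,0,0,0,0,0,-1],
    [0.05,0,0,0,0,0,-1],
    [0.03,0,0,0,0,0,-1],
    [0,0,0,0,0,0,-1],
    [0,0,0,0,0,0,-1],
    [0,0,0,0,0,0,-1],
    [0,0,0,0,0,0,-1],
  ],
)

```text
time: 21.6
tool_pos: [0.5802, -0.0336, 0.1186]
eef_rot: [-2.203, 0.041, 2.202]
force: [0.7, 0.3, -0.2]
grip_width: 0.0856
```

Request:
jog_arm(
  steps=[
    [0.03,0,0,0,0,0,-1],
    [0.03,0,0,0,0,0,-1],
    [0.03,0,0,0,0,0,-1],
    [0.03,0,0,0,0,0,-1],
    [0.03,0,0,0,0,0,-1],
    [0.03,0,0,0,0,0,-1],
    [0.02,0,0,0,0,0,-1],
    [0,0,0,0,0,0,-1],
    [0,0,0,0,0,0,-1],
    [0,0,0,0,0,0,-1],
  ],
)

```text
time: 22.85
tool_pos: [0.5802, -0.0336, 0.1105]
eef_rot: [-2.202, 0.041, 2.202]
force: [0.3, -0.2, 0.7]
grip_width: 0.0853
```

Request:
jog_arm(
  steps=[
    [0.03,0,0,0,0,0,-1],
    [0.03,0,0,0,0,0,-1],
    [0.03,0,0,0,0,0,-1],
    [0.03,0,0,0,0,0,-1],
    [0.03,0,0,0,0,0,-1],
    [0.03,0,0,0,0,0,-1],
    [0.02,0,0,0,0,0,-1],
    [0,0,0,0,0,0,-1],
    [0,0,0,0,0,0,-1],
    [0,0,0,0,0,0,-1],
  ],
)

```text
time: 24.1
tool_pos: [0.5803, -0.0338, 0.1046]
eef_rot: [-2.203, 0.04, 2.201]
force: [-4.7, 1.0, 17.0]
grip_width: 0.0854
```

```bash
python3 -c "
from h import *
o=r.get_obs();print(o['force'],o['moment'],heading())
print(Ro.from_rotvec(o['eef_rot']).as_matrix().round(3))"
```

```text
[-4.66997984  1.04434529 16.96592137] [0.33641998 0.93958894 0.0354197 ] -1.6085187715889222
[[ 0.001 -0.038 -0.999]
 [ 0.001 -0.999  0.038]
 [-1.    -0.001 -0.001]]
```

Request:
jog_arm(
  steps=[
    [0.013,0,0,0,0,0,-1],
    [0,0,0,0,0,0,-1],
    [0,0,0,0,0,0,-1],
    [0,0,0,0,0,0,-1],
    [0,0,0,0,0,0,-1],
    [0,0,0,0,0,0,-1],
    [0,0,0,0,0,0,-1],
    [0,0,0,0,0,0,-1],
    [0,0,0,0,0,0,-1],
    [0,0,0,0,0,0,-1],
  ],
)

```text
time: 25.35
tool_pos: [0.5803, -0.0338, 0.1046]
eef_rot: [-2.203, 0.04, 2.2]
force: [-5.3, 2.5, 20.8]
grip_width: 0.0853
```

Request:
jog_arm(
  steps=[
    [0,0,0,0,0,0,-1],
    [0,0,0,0,0,0,-1],
    [0,0,0,0,0,0,-1],
    [0,0,0,0,0,0,-1],
    [0,0,0,0,0,0,-1],
    [0,0,0,0,0,0,-1],
    [0,0,0,0,0,0,-1],
    [0,0,0,0,0,0,-1],
    [0,0,0,0,0,0,-1],
    [0,0,0,0,0,0,-1],
  ],
)

```text
time: 26.6
tool_pos: [0.5803, -0.0338, 0.1046]
eef_rot: [-2.203, 0.04, 2.2]
force: [-6.3, 1.0, 20.9]
grip_width: 0.0857
```

Run:
```python
from h import *
o=r.get_obs();print(o['force'],o['moment'],o["time"])
q,im=rectify("wrist",px=4); cv2.imwrite("pics/r8.png",q[:,:,::-1]); cv2.imwrite("pics/w8.png",im[:,:,::-1])
```

```text
[-6.3130599   0.97031697 20.94003246] [0.36544408 1.1975888  0.01151511] 26.6
```

View pics/r8.png

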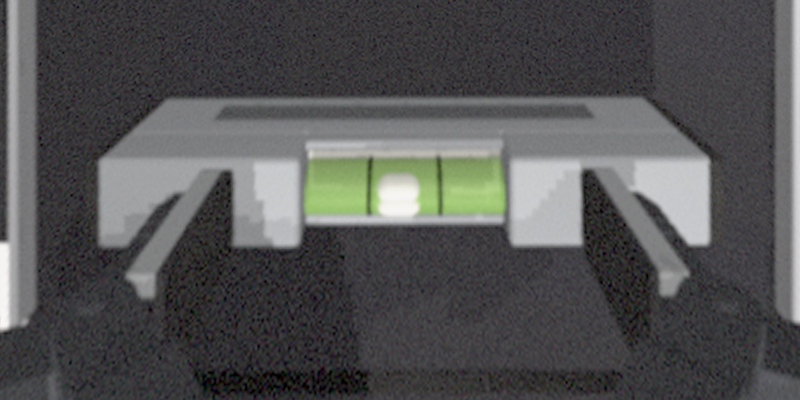

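Run:
```python
import cv2,numpy as np
for f,rows,brow in (("r7",(166,180),(180,212)),("r8",(160,174),(178,210))):
    q=cv2.imread(f"pics/{f}.png").astype(float)
    g=q[rows[0]:rows[1],310:500,1].mean(0); b=q[brow[0]:brow[1],310:500,0].mean(0)
    x=np.arange(310,500); base=np.median(g); L=[]
    for lo,hi in((355,385),(428,455)):
        s=(x>=lo)&(x<hi); w=np.clip(base-15-g[s],0,None); L.append((w*x[s]).sum()/w.sum())
    w=b-np.median(b); s=w>w.max()/2; print(f,np.round(L,1),"bubble",x[s].min(),x[s].max(),"off mm",((x[s].min()+x[s].max())/2-np.mean(L))*18/(L[1]-L[0]))
```

```text
r7 [368.6 439.1] bubble 386 424 off mm 0.29627827525373107
r8 [369.5 438.8] bubble 379 417 off mm -1.594493590521847
```

```bash
python3 -c "
from h import *
o=r.get_obs();print(o['force'],o['time']); print(r.sign_off())"
```

```text
[-5.73782201  3.05274517 20.05753792] 26.65
the job is handed in; nothing more can be done
None
```

I laid the level across the middle of the plate, released it, and turned the foot's knob about 3.1 rad clockwise in one grasp. I then pressed the level down with the open fingers on either side of the vial window. I handed the job in still pressing, at 26.7 s on the robot's clock.

- **Bubble before the press:** it started 7.8 mm to the left. After the knob turn, with the level lying free, it stood at about +0.3 mm.
- **Bubble under the press:** with about 20 to 21 N downward, it stood at about −1.6 mm from an edge measurement of the last picture. My estimate by eye was −1.8 mm. Both are inside the ±2.5 mm limit, with about 0.7 to 0.9 mm to spare.
- **Side force:** while pressing there was also about 6 N sideways, but the level did not move.
- **Other things on the worktop:** no unexpected contact forces showed, and the arm kept clear of the other things. I did not take a last picture to check that they stand where they were.

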